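# Set out a soldering place on the jewellery bench

## Robot

A 6-joint arm with a two-finger parallel gripper is mounted at the origin on the work surface. World frame = base frame: x ahead of the robot, y to its left, z up, the work surface at z = 0. Lengths are in m, angles in rad, forces in N, time in s.
With the tool pointing down it reaches from about 0.4 to 0.825 m from the base axis. Payload 7 kg.
Tool frame: the origin (TCP) lies at the very end of the fingers, on their centre line; the grasp point (between the pads) lies 19 mm behind it; z points along the fingers, y is the line along which they close (so a half turn about z gives the same grasp; the last joint's range is limited). The gripper opens to 88 mm and grips with 3 to 60 N. Pads are 19 mm wide; open, the fingers measure 130 mm over their backs; the gripper's body (78 mm by 193 mm) begins 47 mm behind the grasp point.
Start: joints at [1.552, 0.359, 0.012, 0, -1.224, -0.288], TCP at [0.204, 0.643, 0.227] pointing down, gripper open.
Joint ranges: [-3.07, 3.07], [-1.43, 2.12], [-1.02, 1.25], [-3.03, 1.67], [-3.05, -0], [-3.03, 3.03]. Speed limits (rad/s): [2.39, 2.39, 3.01, 3.14, 3.14, 3.14].

## Interface

Orientations are given as [roll, pitch, yaw] about the fixed x, y, z axes, in that order (R = Rz(yaw) Ry(pitch) Rx(roll)).
In Python, from station import arm, grab_frame gives the robot as it stands.
- The arm moves only by the tool jog_arm, never from a script. Its argument "deltas" is a list that holds one entry, the list of rows, each a list of 4 numbers: the shift along the tool's x, y, z in units of 60 mm (1.0 is 60 mm), then the turn about the tool's z in units of 5 degrees (1.0 is 5 degrees). A call has 1 to 8 rows; each row is the pose to reach, as a shift and turn from the pose commanded when the call began, along the tool's axes at that moment; what a row does not reach only later rows make up. A row lasts 1/8 s, in which the tool goes at most 62.5 mm and 10.7 degrees, less where a joint would pass 70% of its speed; a pose out of reach is approached as far as the arm can. A call with a gripper value outside its range is refused whole. "grip" is the finger opening in mm, from 0 to 87.6, set as the call begins (left out, the last holds). The fingers move at their own pace and stop on an object; "squeeze" is the grip in N (left out, the last holds). Time passes only in rows, so rows that repeat a pose let the fingers close. It gives the time, the measured TCP pose, the force, the opening and the grip force at its end, in the units of the state.
- arm.get_state(): the state, without advancing time (a new reading comes with each control period).
- grab_frame(name): name is "side" or "top" or "wrist"; returns a dict with "img" (480x640x3 uint8, red, green, blue), "vfov" (degrees; the focal length in pixels is half the picture's height over the tangent of half this angle, whatever the lens; pixels are square), "cx", "cy" (the principal point, pixels), "dist_coeffs" ([k1, k2, p1, p2, k3] as OpenCV has them; the pictures are not rectified), "xyz" and "rotation" of the camera in the world. Camera axes: x right, y down, z forward; pixel columns grow to the right and rows downward; lengths in m; the calibration is good to about 2 mm. A picture is of the moment at which its call begins. There is no depth.
- arm.job_done(): hands the job in; it is judged then, once.
The state is a dict: "t": time; "q": joint angles; "qd": joint speeds; "joint_efforts": joint torques, N m; "eef_pos": TCP position; "ee_rot": TCP orientation; "force": force on the tool from outside, world axes, zero at the start; "moment": the same for the moment, N m; "width": finger opening in m; "gripper_force": force on a finger pad.
Only numpy, scipy, OpenCV 4.12 (cv2) and the standard library are available. Lean on these libraries where they do the work, as an engineer would, in place of code of your own. Each camera call takes 0.05 s, during which the arm holds its last target. There are 200 camera calls.

## Task

Set out the soldering place: lay the charcoal block flat in the middle of the white soldering board and the brass collar flat in the middle of the charcoal block; then, on the row of cork coasters that leads away from the board, stand the flux jar on the coaster next to the board, the dish on the one at the far end, and the steel doming block on the one between them. Everything stands upright in the middle of its place; set things down rather than drop them, and leave the salt tin behind the row where it is.

Things in the scene. Friction and masses are not known exactly. Their poses are not given: they have to be found in the camera images.
- charcoal: Black rectangular charcoal soldering block, loose, 55 mm (x) by 90 mm (y) by 28 mm high, about 0.09 kg; easily gripped across its 55 mm width, fingers closing along its x axis. Its y axis (long side) starts within about 30 degrees of the world y axis. Origin: centre of its underside, z up.
- collar: Brass collar (a short open tube), loose, lying flat, 44 mm outside and 36 mm inside diameter, 14 mm high, about 0.06 kg. Origin: centre of its underside, z up.
- flux_jar: Small round amber glass jar with a white lid and a paper label, closed, loose, 48 mm diameter and 55 mm high, about 0.12 kg. Origin: centre of its underside, z up.
- dish: Small open round white porcelain dish, loose, straight-sided, 54 mm diameter at the rim and 28 mm high, wall 4 mm, about 0.07 kg. Origin: centre of its underside, z up.
- doming_block: Steel doming block, a 42 mm cube with round hollows (only drawn on) in its faces, loose, about 0.5 kg. The sides are square to its x and y axes and start within about 35 degrees of the world axes. A large hollow is on its top. Origin: centre of its underside, z up.
- board: White square ceramic soldering board with a few scorch marks, fixed to the bench, 120 by 120 mm and 15 mm high, at one end of the row of coasters, the robot's left or right. Origin: centre of its underside, z up.
- coaster_a: One of three alike round cork coasters, fixed to the bench, 84 mm across and 6 mm high. The three stand in a rough row about 120 mm apart that leads away from the soldering board, to the board's left or right; which of them is next to the board changes from start to start, so judge by their places, not their names. Origin: centre of its underside, z up.
- coaster_b: One of three alike round cork coasters, fixed to the bench, 84 mm across and 6 mm high. The three stand in a rough row about 120 mm apart that leads away from the soldering board, to the board's left or right; which of them is next to the board changes from start to start, so judge by their places, not their names. Origin: centre of its underside, z up.
- coaster_c: One of three alike round cork coasters, fixed to the bench, 84 mm across and 6 mm high. The three stand in a rough row about 120 mm apart that leads away from the soldering board, to the board's left or right; which of them is next to the board changes from start to start, so judge by their places, not their names. Origin: centre of its underside, z up.
- salt_tin: Bystander: closed round grey metal tin of pickling salt, loose, 60 mm diameter and 65 mm high, standing behind the row (beyond it, as the robot sees it); to be left alone. Origin: centre of its underside, z up.
Not all that is in view belongs to the job. Leave any pink look-alike of the flux_jar alone. What is shaped like the doming_block but blue is not meant.

How it is judged:
At the end, for the whole second after the job is handed in: Charcoal rests on the board (centres within 14 mm), collar on the charcoal (10 mm); jar, doming block and dish each rest on a coaster (14 mm): jar next to the board, dish farthest from it, doming block between. All upright within 0.12 rad, at rest (horizontal distance between charcoal and board below 0.014 m and z of charcoal in the frame of board between 0.012 and 0.018 m and horizontal distance between collar and charcoal below 0.01 m and z of collar in the frame of charcoal between 0.025 and 0.031 m and ((horizontal distance between flux_jar and coaster_a below 0.014 m and z of flux_jar in the frame of coaster_a between 0.003 and 0.009 m) or (horizontal distance between flux_jar and coaster_b below 0.014 m and z of flux_jar in the frame of coaster_b between 0.003 and 0.009 m) or (horizontal distance between flux_jar and coaster_c below 0.014 m and z of flux_jar in the frame of coaster_c between 0.003 and 0.009 m)) and horizontal distance between flux_jar and board below 0.18 m and ((horizontal distance between doming_block and coaster_a below 0.014 m and z of doming_block in the frame of coaster_a between 0.003 and 0.009 m) or (horizontal distance between doming_block and coaster_b below 0.014 m and z of doming_block in the frame of coaster_b between 0.003 and 0.009 m) or (horizontal distance between doming_block and coaster_c below 0.014 m and z of doming_block in the frame of coaster_c between 0.003 and 0.009 m)) and horizontal distance between doming_block and board between 0.18 and 0.3 m and ((horizontal distance between dish and coaster_a below 0.014 m and z of dish in the frame of coaster_a between 0.003 and 0.009 m) or (horizontal distance between dish and coaster_b below 0.014 m and z of dish in the frame of coaster_b between 0.003 and 0.009 m) or (horizontal distance between dish and coaster_c below 0.014 m and z of dish in the frame of coaster_c between 0.003 and 0.009 m)) and horizontal distance between dish and board above 0.3 m and angle between each of charcoal, collar, flux_jar, dish, doming_block's own z axis and vertical below 0.12 rad and linear speed of each of charcoal, collar, flux_jar, dish, doming_block below 0.02 m/s and angular speed of each of charcoal, collar, flux_jar, dish, doming_block below 0.2 rad/s); the robot touches nothing.
It fails at once if the salt tin is moved more than 20 mm or tipped (distance of salt_tin from where it was at the start of the episode above 0.02 m or angle between salt_tin's own z axis and vertical above 0.2 rad).
It fails at once if one of the five things is dropped: falls freely, faster than 0.7 m/s (a fall of about 25 mm) ((linear speed of charcoal above 0.7 m/s and contact force between charcoal and anything else below 0.01 N) or (linear speed of collar above 0.7 m/s and contact force between collar and anything else below 0.01 N) or (linear speed of flux_jar above 0.7 m/s and contact force between flux_jar and anything else below 0.01 N) or (linear speed of dish above 0.7 m/s and contact force between dish and anything else below 0.01 N) or (linear speed of doming_block above 0.7 m/s and contact force between doming_block and anything else below 0.01 N)).
It also fails if it takes over 120 s, if anything falls off the work surface, if the arm or the gripper's body presses on something with over 40 N, if the wrist force passes 120 N, or if a joint passes its speed limit or range.

## Working session

There is one attempt and no reset: what is moved stays moved. The work goes in short steps, Python scripts to look and compute and a tool call to move; the robot and the scene stay as the last step left them, time stands still between calls to the robot, and variables do not carry over. Pictures are saved under pics/ and viewed, at most 14 in all, crops included, and the job is handed in when it is done.

Besides the shell and the picture viewer there is one more tool, called after "Call:" as name([rows], argument=value, ...), one row to a line, values as JSON. jog_arm: Moves the arm, as the interface text tells. Its arguments: {"type":"object","properties":{"deltas":{"type":"array"},"grip":{"type":"number"},"squeeze":{"type":"number"}},"required":["deltas"]}

```bash
ls; mkdir -p pics; cat > h.py <<'E'
import numpy as np,cv2
from station import arm,grab_frame
def K(f):
    fl=f["img"].shape[0]/2/np.tan(np.radians(f["vfov"])/2)
    return np.array([[fl,0,f["cx"]],[0,fl,f["cy"]],[0,0,1.]])
def R(f):
    r=np.array(f["rotation"],float)
    if r.shape==(3,3): return r
    from scipy.spatial.transform import Rotation as Q
    return Q.from_euler("xyz",r).as_matrix()
def ray(f,px,z):
    p=cv2.undistortPoints(np.array(px,float).reshape(-1,1,2),K(f),np.array(f["dist_coeffs"],float)).reshape(-1,2)
    d=np.c_[p,np.ones(len(p))]@R(f).T; o=np.array(f["xyz"])
    return (o+d*((z-o[2])/d[:,2])[:,None])[:,:2]
def proj(f,P):
    r=R(f).T
    return cv2.projectPoints(np.array(P,float).reshape(-1,1,3),cv2.Rodrigues(r)[0],-r@np.array(f["xyz"],float),K(f),np.array(f["dist_coeffs"],float))[0].reshape(-1,2)
def save(f,n): cv2.imwrite(f"pics/{n}.png",f["img"][:,:,::-1])
E
python3 - <<'E'
from h import *
import pickle
for n in("top","side"):
    f=grab_frame(n);save(f,n+"0");pickle.dump(f,open(n+"0.pkl","wb"))
    print(n,f["xyz"],f["rotation"],f["vfov"],f["dist_coeffs"])
print(arm.get_state())
E
```

```text
pics
top [0.49505785 0.00412829 1.18950246] [-3.08848565 -0.00818766 -1.55021192] 46.261459939432704 [0.03388039 0.         0.         0.         0.        ]
side [0.27480723 0.81435355 0.81366098] [-2.31080172 -0.00595201 -2.78505557] 42.33514340612885 [-0.22302624  0.          0.          0.          0.        ]
{'t': 0.1, 'q': array([ 1.55209223e+00,  3.59312477e-01,  1.11608916e-02, -2.88175313e-04,
       -1.22414481e+00, -2.88093423e-01]), 'qd': array([ 0.00011245, -0.00088846,  0.00229905, -0.0010501 ,  0.00124889,
        0.00014503]), 'joint_efforts': array([-1.71265376e-03, -5.84158623e+01,  2.93750167e+01,  7.01557875e+00,
        1.01757518e-02, -4.84889142e-05]), 'eef_pos': array([0.20376001, 0.64304293, 0.2257264 ]), 'ee_rot': array([ 3.14007743e+00, -1.66488673e-04, -3.06895505e-01]), 'force': array([-0.54127693,  0.41051344, -0.40459699]), 'moment': array([-0.01447073,  0.02372626,  0.05092134]), 'gripper_force': 0.0, 'width': 0.08773458751666952}
```

View pics/top0.png

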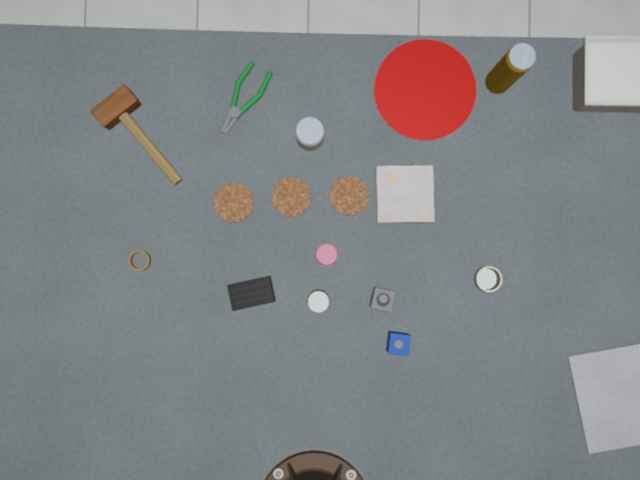

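View pics/side0.png

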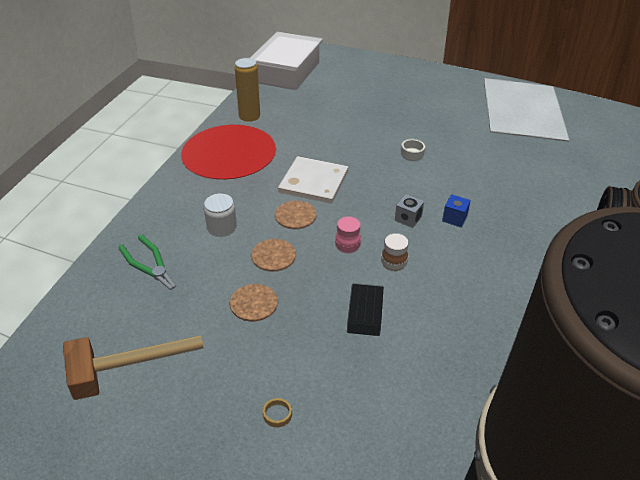

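Top view: board at (405,194). The coasters run left from it: near (349,196), middle (292,197), far (234,202). Charcoal is at (251,293), collar (139,260), dish (488,279) and salt tin (310,131).
There are two candidates each for jar and doming block:
- **Jar:** white lid with amber body at (318,301) fits. The pink one at (326,254) does not.
- **Doming block:** grey steel at (383,299) fits. The blue one at (400,344) does not.

I'll confirm both in one enlarged crop and measure.

```bash
cat > m.py <<'E'
from h import *
import pickle,sys
f=pickle.load(open("top0.pkl","rb"));im=f["img"];hsv=cv2.cvtColor(im,cv2.COLOR_RGB2HSV)
H,S,V=[hsv[:,:,i].astype(int) for i in range(3)]
bg=cv2.cvtColor(np.uint8([[im[400,200]]]),cv2.COLOR_RGB2HSV)[0,0];print("bg",bg)
def blob(mask,c,r):
    m=np.zeros(mask.shape,np.uint8);x,y=c;m[y-r:y+r,x-r:x+r]=mask[y-r:y+r,x-r:x+r]
    cs=cv2.findContours(m,cv2.RETR_EXTERNAL,cv2.CHAIN_APPROX_NONE)[0]
    return max(cs,key=cv2.contourArea)
def rep(n,mask,c,r,z):
    k=blob(mask,c,r);w=ray(f,k.reshape(-1,2),z).astype(np.float32)
    (cx,cy),s,a=cv2.minAreaRect(w*1000);(ex,ey),rad=cv2.minEnclosingCircle(w*1000)
    print(n,"rect c",round(cx,1),round(cy,1),"size",np.round(s,1),"ang",round(a,1),"circ",round(ex,1),round(ey,1),round(rad,1))
cork=(H<22)&(S>70)
for n,c in(("near",(349,196)),("mid",(292,197)),("far",(234,202))): rep(n,cork,c,26,.006)
rep("board",(V>150)&(S<60),(405,194),36,.015)
rep("charcoal",V<62,(251,293),32,.028)
rep("collar",(H<35)&(S>60),(139,260),18,.014)
rep("jar",(V>170)&(S<50),(318,301),18,.055)
rep("dish",(V>150)&(S<50),(488,279),20,.028)
d=np.abs(im.astype(int)-cv2.GaussianBlur(im,(0,0),25)).sum(2)
rep("dome_bright",(S<38)&(V>100),(383,299),18,.042)
rep("salt",(V>150)&(S<60),(310,131),22,.065)
E
python3 m.py; python3 - <<'E'
import cv2
a=cv2.imread("pics/top0.png")[225:365,300:440];b=cv2.imread("pics/side0.png")[170:290,320:480]
import numpy as np
a=cv2.resize(a,(400,400),interpolation=cv2.INTER_CUBIC);b=cv2.resize(b,(400,300),interpolation=cv2.INTER_CUBIC)
o=np.zeros((400,800,3),np.uint8);o[:,:400]=a;o[:300,400:]=b
cv2.imwrite("pics/crop.png",o)
t=cv2.imread("pics/top0.png");print(t[296:302,374:396].mean(2).astype(int))
E
```

```text
bg [ 98  21 134]
near rect c 648.2 -60.7 size [78.8 78.4] ang 1.2 circ 648.2 -60.5 41.2
mid rect c 643.4 61.0 size [78.7 80.4] ang 1.3 circ 643.6 61.5 41.1
far rect c 629.0 183.0 size [80.7 80. ] ang 1.5 circ 628.6 182.5 41.3
board rect c 654.5 -178.7 size [121.  120.8] ang 2.2 circ 653.4 -179.3 83.2
charcoal rect c 441.2 93.9 size [27.4  2. ] ang 12.8 circ 441.3 93.3 13.7
collar rect c 502.7 371.9 size [41.5 43.4] ang 1.2 circ 503.0 372.6 22.5
jar rect c 426.4 -0.6 size [42.  40.2] ang 1.1 circ 426.4 -0.6 21.3
dish rect c 478.3 -352.1 size [53.4 53.6] ang 1.2 circ 478.8 -352.5 27.6
dome_bright rect c 434.4 -131.7 size [70.8 71.7] ang 1.2 circ 434.4 -131.7 50.4
salt rect c 771.8 23.9 size [57.1 54.6] ang 1.3 circ 771.2 23.9 29.4
[[145 149 140 119 103 116 140 151 154 154 153 150 138 116 113 134 147 148
  149 151 143 130]
 [147 148 133 107 101 128 150 154 153 152 153 153 147 125 105 122 142 149
  149 145 136 131]
 [149 147 128 102 104 133 152 154 152 152 152 153 150 131 102 112 137 149
  149 139 128 128]
 [149 146 125  99 101 130 151 154 153 153 153 153 151 130 103 110 135 149
  151 144 131 129]
 [152 148 128 100  99 124 147 153 153 153 154 153 146 122 100 112 137 149
  152 146 134 130]
 [152 148 132 105  94 106 130 147 152 154 152 147 132 107  98 119 141 149
  146 139 131 129]]
```

View pics/crop.png

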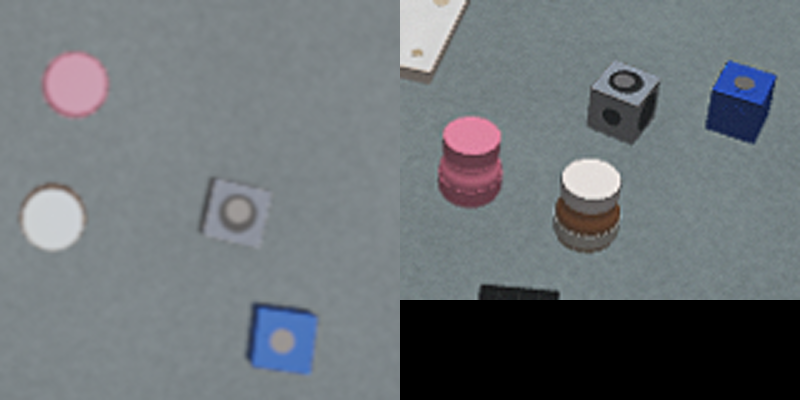

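Confirmed: the white-lid amber jar at (318,301) and the grey steel cube at (383,299) are the ones meant. Next I'll refine the charcoal and the cube.

```bash
cat >> m.py <<'E'
print("---")
I=im.astype(int);print(im[295,378],im[310,380],im[290,390],im[293,251],im[286,240], im[293,391])
for t in(85,100): rep("charcoal%d"%t,cv2.morphologyEx(((V<t)*255).astype(np.uint8),cv2.MORPH_CLOSE,np.ones((3,3))),(251,293),36,.028)
g=I[:,:,1]-I[:,:,0]
for t in(1,3,5):
  dm=((g<t)*255).astype(np.uint8)
  dm=cv2.morphologyEx(dm,cv2.MORPH_OPEN,np.ones((3,3)))
  rep("dome%d"%t,dm,(383,299),18,.042)
rep("ring",((V<125)*255).astype(np.uint8),(384,299),9,.042)
print(ray(f,[[383,299]],.042))
s=pickle.load(open("side0.pkl","rb"))
print("side check dome top, charcoal, jar top",proj(s,[[.434,-.131,.042],[.44,.093,.028],[.4264,-.0006,.055],[.503,.372,.014],[.4785,-.352,.028]]))
E
python3 m.py|sed -n '/---/,$p'
```

```text
---
[112 113 118] [126 132 135] [121 126 130] [75 74 74] [64 64 66] [144 148 160]
charcoal85 rect c 440.0 137.3 size [53.1 90.1] ang 13.6 circ 439.5 137.3 50.7
charcoal100 rect c 439.8 137.2 size [54.8 90.9] ang 13.4 circ 440.9 137.6 51.4
dome1 rect c 433.3 -131.7 size [24.3 22.4] ang 0.8 circ 433.1 -132.4 12.6
dome3 rect c 433.3 -132.7 size [24.3 24.5] ang 1.2 circ 432.7 -132.1 13.9
dome5 rect c 434.3 -131.6 size [30.3 30.6] ang 1.2 circ 433.1 -132.8 16.9
ring rect c 433.3 -132.7 size [24.3 24.5] ang 1.2 circ 433.1 -132.2 13.2
[[ 0.43333474 -0.13266843]]
side check dome top, charcoal, jar top [[409.14673892 202.65837063]
 [373.04423143 284.71634486]
 [396.20643887 240.86023639]
 [276.66183431 408.06349143]
 [413.20773007 145.23671166]]
```

```bash
cat > plan.py <<'E'
from h import *
import sys
# args: x,y,z,yawdeg waypoints ; prints per-waypoint units in the tool axes at that waypoint's start
s=arm.get_state();p=np.array(s["eef_pos"]);y=s["ee_rot"][2]
print("t",round(s["t"],2),"pos",p.round(4),"yaw",round(np.degrees(y),1),"rp",np.round(s["ee_rot"][:2],3),"w",round(s["width"]*1000,1),"F",np.round(s["force"],1),"q6",round(s["q"][5],2))
for a in sys.argv[1:]:
    x=np.array([float(v) for v in a.split(",")]);t=np.radians(x[3]);d=x[:3]-p
    T=np.array([[np.cos(y),np.sin(y),0],[np.sin(y),-np.cos(y),0],[0,0,-1]])
    u=T@d/.06;tu=-(np.degrees(t-y))/5
    print(a,"->",u.round(2),"turn",round(tu,2),"rows>=",int(np.ceil(max(np.linalg.norm(d)/.0625,abs(tu*5)/10.7))))
    p=x[:3];y=t
E
python3 plan.py .44,.137,.14,-76.5 .44,.137,.004,-76.5
```

```text
t 0.1 pos [0.2038 0.643  0.2257] yaw -17.6 rp [ 3.14 -0.  ] w 87.7 F [-0.5  0.4 -0.4] q6 -0.29
.44,.137,.14,-76.5 -> [6.3  6.85 1.43] turn 11.78 rows>= 10
.44,.137,.004,-76.5 -> [0.   0.   2.27] turn -0.0 rows>= 3
```

Call:
jog_arm([
  [[0.4,0.45,0.1,1.0],[1.2,1.3,0.2,3.0],[2.0,2.15,0.4,5.0],[2.8,3.0,0.6,7.0],[3.6,3.85,0.8,9.0],[4.3,4.65,1.0,11.0],[4.8,5.2,1.2,11.8],[4.9,5.3,1.2,11.8]],
], grip=87, squeeze=25)

```text
t: 1.1
eef_pos: [0.388, 0.2483, 0.1537]
ee_rot: [3.14, -0.001, -1.34]
force: [-1.1, 0.3, 0.1]
width: 0.0869
gripper_force: 0.0
```

```bash
python3 plan.py .44,.137,.14,-76.5 .44,.137,.004,-76.5
```

```text
t 1.1 pos [0.388  0.2483 0.1537] yaw -76.8 rp [ 3.14e+00 -1.00e-03] w 86.9 F [-1.1  0.3  0.1] q6 -0.77
.44,.137,.14,-76.5 -> [ 2.   -0.42  0.23] turn -0.05 rows>= 2
.44,.137,.004,-76.5 -> [0.   0.   2.27] turn -0.0 rows>= 3
```

Call:
jog_arm([
  [[0.7,-0.15,0.1,0],[1.5,-0.3,0.2,0],[1.9,-0.4,0.5,0],[2.0,-0.42,1.1,0],[2.0,-0.42,1.7,0],[2.0,-0.42,1.7,0]],
])

```text
t: 1.85
eef_pos: [0.4388, 0.139, 0.0505]
ee_rot: [3.136, -0.003, -1.337]
force: [-0.1, -0.4, 0.3]
width: 0.0872
gripper_force: 0.0
```

```bash
python3 plan.py .44,.137,.005,-76.5; python3 -c "
from h import *
save(grab_frame('wrist'),'w1')"
```

```text
t 1.85 pos [0.4388 0.139  0.0505] yaw -76.6 rp [ 3.136e+00 -3.000e-03] w 87.2 F [-0.1 -0.4  0.3] q6 -0.5
.44,.137,.005,-76.5 -> [ 0.04 -0.01  0.76] turn -0.02 rows>= 1
```

View pics/w1.png

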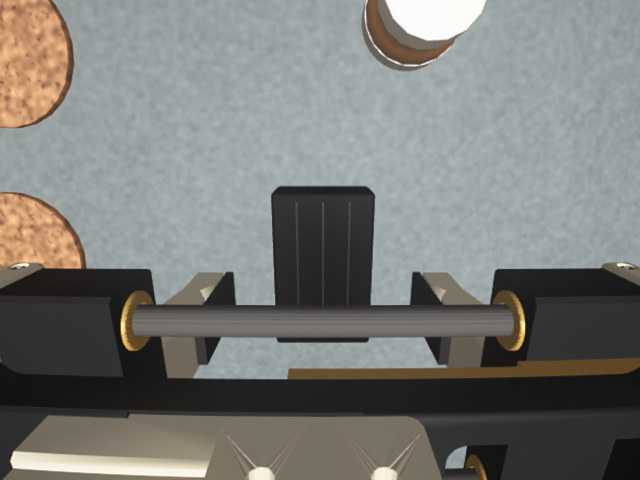

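The charcoal at (272–374, 187–340) is square and centred between the fingers at columns 234 and 412. I'll descend and close.

Call:
jog_arm([
  [[0.02,0,0.4,0],[0.04,0,0.7,0],[0.04,0,0.76,0],[0.04,0,0.76,0]],
])

```text
t: 2.4
eef_pos: [0.4417, 0.139, 0.008]
ee_rot: [-3.14, 0.0, -1.336]
force: [0.2, -0.2, -0.4]
width: 0.0868
gripper_force: 0.0
```

Call:
jog_arm([
  [[0,0,0,0],[0,0,0,0],[0,0,0,0],[0,0,0,0],[0,0,-0.1,0],[0,0,-0.5,0],[0,0,-1.2,0],[0,0,-1.6,0]],
], grip=45, squeeze=25)

```text
t: 3.4
eef_pos: [0.4415, 0.1386, 0.1051]
ee_rot: [-3.14, 0.001, -1.336]
force: [0.4, 0.1, -1.2]
width: 0.0548
gripper_force: 25.0
```

```bash
python3 plan.py .654,-.179,.1,-88 .654,-.179,.021,-88
```

```text
t 3.4 pos [0.4415 0.1386 0.1051] yaw -76.6 rp [-3.14e+00  1.00e-03] w 54.8 F [ 0.4  0.1 -1.2] q6 -0.5
.654,-.179,.1,-88 -> [ 5.97 -2.21  0.08] turn 2.29 rows>= 7
.654,-.179,.021,-88 -> [0.   0.   1.32] turn -0.0 rows>= 2
```

Call:
jog_arm([
  [[0.6,-0.2,0,0.2],[1.5,-0.55,0,0.6],[2.4,-0.9,0,1.0],[3.3,-1.2,0,1.4],[4.2,-1.55,0,1.8],[5.1,-1.9,0,2.1],[5.75,-2.1,0,2.3],[5.97,-2.2,0,2.3]],
])

```text
t: 4.4
eef_pos: [0.6529, -0.1818, 0.1023]
ee_rot: [3.141, -0.0, -1.54]
force: [0.3, -0.3, -0.3]
width: 0.0549
gripper_force: 25.0
```

Call:
jog_arm([
  [[0,0,0.2,0],[0,0,0.6,0],[0,0,0.9,0],[0,0,1.0,0],[0,0,1.0,0]],
])

```text
t: 5.03
eef_pos: [0.6524, -0.179, 0.0427]
ee_rot: [3.141, -0.0, -1.536]
force: [0.6, -0.5, -0.1]
width: 0.0548
gripper_force: 25.0
```

```bash
python3 plan.py .654,-.179,.022,-88
```

```text
t 5.03 pos [ 0.6524 -0.179   0.0427] yaw -88.0 rp [ 3.141 -0.   ] w 54.8 F [ 0.6 -0.5 -0.1] q6 0.01
.654,-.179,.022,-88 -> [ 0.   -0.03  0.35] turn -0.01 rows>= 1
```

Call:
jog_arm([
  [[0,-0.03,0.15,0],[0,-0.03,0.27,0],[0,-0.03,0.33,0],[0,-0.03,0.37,0],[0,-0.03,0.37,0]],
])

```text
t: 5.65
eef_pos: [0.6542, -0.1795, 0.0221]
ee_rot: [3.142, -0.0, -1.537]
force: [-4.4, 1.6, 8.9]
width: 0.0546
gripper_force: 25.0
```

Call:
jog_arm([
  [[0,0,0,0],[0,0,0,0],[0,0,0,0],[0,0,-0.2,0],[0,0,-0.8,0],[0,0,-1.6,0],[0,0,-1.8,0]],
], grip=75)

```text
t: 6.52
eef_pos: [0.6566, -0.1797, 0.1337]
ee_rot: [-3.135, -0.001, -1.537]
force: [0.1, 0.0, -0.5]
width: 0.0751
gripper_force: 0.0
```

```bash
python3 plan.py .503,.372,.09,-88 .503,.372,.004,-88
```

```text
t 6.53 pos [ 0.6566 -0.1797  0.1337] yaw -88.0 rp [-3.135e+00 -1.000e-03] w 75.1 F [ 0.1  0.  -0.5] q6 0.01
.503,.372,.09,-88 -> [-9.28  2.24  0.73] turn -0.01 rows>= 10
.503,.372,.004,-88 -> [0.   0.   1.43] turn -0.0 rows>= 2
```

Yaw is constant, so I can chain calls.

Call:
jog_arm([
  [[-0.6,0.1,0,0],[-1.5,0.35,0,0],[-2.4,0.6,0,0],[-3.3,0.8,0,0],[-4.2,1.0,0,0],[-5.1,1.2,0,0],[-6.0,1.45,0,0],[-6.9,1.65,0,0]],
])

```text
t: 7.52
eef_pos: [0.5407, 0.2327, 0.1293]
ee_rot: [-3.141, 0.0, -1.537]
force: [0.3, 0.2, 0.6]
width: 0.0753
gripper_force: 0.0
```

Call:
jog_arm([
  [[-0.9,0.25,0.1,0],[-1.7,0.45,0.4,0],[-2.2,0.57,0.8,0],[-2.38,0.59,1.2,0],[-2.38,0.59,1.5,0],[-2.38,0.59,1.5,0]],
])

```text
t: 8.28
eef_pos: [0.5007, 0.3712, 0.0374]
ee_rot: [3.14, -0.002, -1.538]
force: [0.3, -0.3, 0.2]
width: 0.075
gripper_force: 0.0
```

```bash
python3 plan.py .503,.372,.003,-88; python3 -c "
from h import *
save(grab_frame('wrist'),'w2')"
```

```text
t 8.28 pos [0.5007 0.3712 0.0374] yaw -88.1 rp [ 3.14e+00 -2.00e-03] w 75.0 F [ 0.3 -0.3  0.2] q6 -0.92
.503,.372,.003,-88 -> [-0.01 -0.04  0.57] turn -0.02 rows>= 1
```

View pics/w2.png

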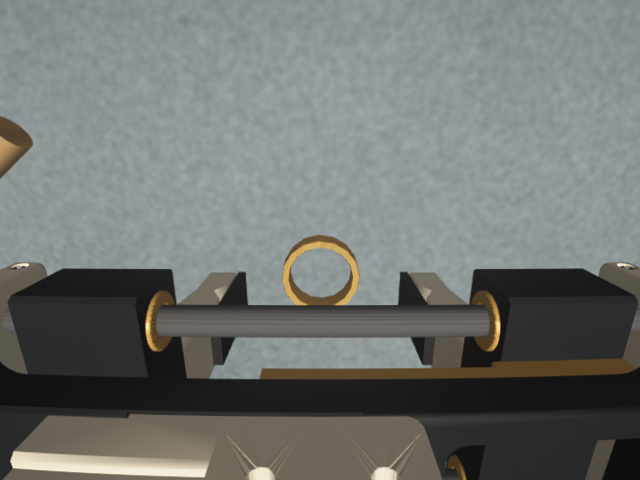

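The collar at (321,273) is centred between the fingers. I'll descend and grip.

Call:
jog_arm([
  [[0,-0.02,0.3,0],[0,-0.04,0.5,0],[0,-0.04,0.56,0],[0,-0.04,0.56,0]],
])

```text
t: 8.82
eef_pos: [0.5037, 0.3724, 0.0049]
ee_rot: [3.141, -0.001, -1.537]
force: [0.3, 1.7, -0.4]
width: 0.0749
gripper_force: 0.0
```

Call:
jog_arm([
  [[0,0,0,0],[0,0,0,0],[0,0,0,0],[0,0,0,0],[0,0,-0.1,0],[0,0,-0.5,0],[0,0,-1.2,0],[0,0,-1.7,0]],
], grip=36, squeeze=15)

```text
t: 9.82
eef_pos: [0.5041, 0.373, 0.1093]
ee_rot: [-3.141, 0.001, -1.537]
force: [-0.2, 0.4, -0.1]
width: 0.0438
gripper_force: 15.0
```

```bash
python3 plan.py .654,-.179,.1,-88 .654,-.179,.021,-88
```

```text
t 9.82 pos [0.5041 0.373  0.1093] yaw -88.1 rp [-3.141e+00  1.000e-03] w 43.8 F [-0.2  0.4 -0.1] q6 -0.91
.654,-.179,.1,-88 -> [ 9.28 -2.19  0.15] turn -0.01 rows>= 10
.654,-.179,.021,-88 -> [0.   0.   1.32] turn -0.0 rows>= 2
```

```bash
cat > look.py <<'E'
from h import *
f=grab_frame("top");V=f["img"].max(2)
def rep(n,m,P,r,z):
    c=proj(f,[P])[0].astype(int);k=np.zeros(m.shape,np.uint8)
    k[c[1]-r:c[1]+r,c[0]-r:c[0]+r]=m[c[1]-r:c[1]+r,c[0]-r:c[0]+r]*255
    cs=cv2.findContours(cv2.morphologyEx(k,cv2.MORPH_CLOSE,np.ones((3,3))),cv2.RETR_EXTERNAL,cv2.CHAIN_APPROX_NONE)[0]
    if not cs: print(n,"none");return
    w=ray(f,max(cs,key=cv2.contourArea).reshape(-1,2),z).astype(np.float32)*1000
    a=cv2.minAreaRect(w);b=cv2.minEnclosingCircle(w)
    print(n,np.round(a[0],1),np.round(a[1],1),round(a[2],1),"circ",np.round(b[0],1),round(b[1],1))
E
python3 - <<'E'
from look import *
rep("charcoal",V<95,(.654,-.18,.043),30,.043); save(f,"top1")
E
```

```text
charcoal [ 653.1 -176.5] [53.7 90.1] 1.2 circ [ 653.1 -176.6] 50.9
```

Call:
jog_arm([
  [[0.6,-0.1,0,0],[1.5,-0.35,0,0],[2.4,-0.6,0,0],[3.3,-0.8,0,0],[4.2,-1.0,0,0],[5.1,-1.2,0,0],[6.0,-1.4,0,0],[6.9,-1.6,0,0]],
])

```text
t: 10.88
eef_pos: [0.6139, -0.0397, 0.1075]
ee_rot: [-3.141, 0.0, -1.537]
force: [0.5, -0.4, -0.2]
width: 0.0435
gripper_force: 15.0
```

Call:
jog_arm([
  [[0.8,-0.2,0,0],[1.6,-0.4,0,0],[2.1,-0.5,0,0],[2.38,-0.57,0,0],[2.4,-0.57,0,0],[2.4,-0.57,0,0]],
])

```text
t: 11.62
eef_pos: [0.6524, -0.1799, 0.1072]
ee_rot: [3.141, 0.0, -1.537]
force: [0.6, 0.8, 0.1]
width: 0.0437
gripper_force: 15.0
```

```bash
python3 plan.py .654,-.18,.048,-88
```

```text
t 11.62 pos [ 0.6524 -0.1799  0.1072] yaw -88.1 rp [3.141 0.   ] w 43.7 F [0.6 0.8 0.1] q6 0.02
.654,-.18,.048,-88 -> [ 0.   -0.03  0.99] turn -0.01 rows>= 1
```

Call:
jog_arm([
  [[-0.03,-0.02,0.2,0],[-0.03,-0.02,0.6,0],[-0.03,-0.02,0.82,0],[-0.03,-0.02,0.9,0],[-0.03,-0.02,0.95,0],[-0.03,-0.02,0.98,0],[-0.03,-0.02,1.0,0],[-0.03,-0.02,1.0,0]],
])

```text
t: 12.62
eef_pos: [0.6542, -0.1789, 0.0484]
ee_rot: [-3.14, -0.0, -1.537]
force: [-2.4, 1.6, 4.5]
width: 0.0435
gripper_force: 15.0
```

Call:
jog_arm([
  [[0,0,0,0],[0,0,0,0],[0,0,0,0],[0,0,-0.2,0],[0,0,-0.7,0],[0,0,-1.3,0],[0,0,-1.4,0]],
], grip=75)

```text
t: 13.5
eef_pos: [0.6557, -0.1791, 0.1353]
ee_rot: [-3.136, -0.001, -1.537]
force: [0.8, -0.2, 0.1]
width: 0.0752
gripper_force: 0.0
```

```bash
python3 plan.py .4785,-.3525,.05,-88 .4785,-.3525,.006,-88
```

```text
t 13.5 pos [ 0.6557 -0.1791  0.1353] yaw -88.1 rp [-3.136e+00 -1.000e-03] w 75.2 F [ 0.8 -0.2  0.1] q6 0.01
.4785,-.3525,.05,-88 -> [2.79 3.05 1.42] turn -0.01 rows>= 5
.4785,-.3525,.006,-88 -> [0.   0.   0.73] turn -0.0 rows>= 1
```

Call:
jog_arm([
  [[0.4,0.4,0,0],[1.05,1.1,0,0],[1.65,1.8,0.1,0],[2.25,2.5,0.4,0],[2.7,2.95,0.8,0],[2.8,3.05,1.2,0],[2.8,3.05,1.42,0],[2.8,3.05,1.42,0]],
])

```text
t: 14.5
eef_pos: [0.4763, -0.3524, 0.0452]
ee_rot: [3.14, 0.001, -1.537]
force: [0.1, -0.1, -0.6]
width: 0.0755
gripper_force: 0.0
```

```bash
python3 plan.py .4785,-.3525,.006,-88; python3 -c "
from h import *
save(grab_frame('wrist'),'w3')"
```

```text
t 14.5 pos [ 0.4763 -0.3524  0.0452] yaw -88.1 rp [3.14e+00 1.00e-03] w 75.5 F [ 0.1 -0.1 -0.6] q6 0.34
.4785,-.3525,.006,-88 -> [ 0.   -0.04  0.65] turn -0.01 rows>= 1
```

View pics/w3.png

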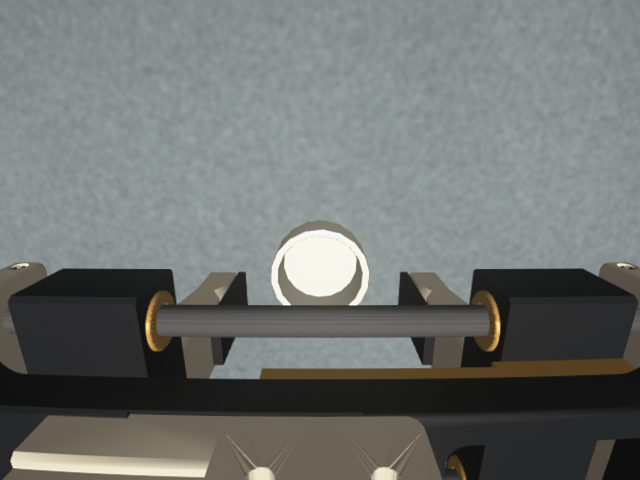

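The dish rim is centred at (320,272), between the fingers at columns 245 and 400. I'll grip it.

Call:
jog_arm([
  [[0,-0.02,0.3,0],[0,-0.03,0.5,0],[0,-0.03,0.61,0],[0,-0.03,0.61,0]],
])

```text
t: 15.05
eef_pos: [0.4783, -0.3526, 0.0092]
ee_rot: [3.141, 0.0, -1.537]
force: [0.3, 0.9, 0.5]
width: 0.0745
gripper_force: 0.0
```

Call:
jog_arm([
  [[0,0,0,0],[0,0,0,0],[0,0,0,0],[0,0,0,0],[0,0,-0.1,0],[0,0,-0.5,0],[0,0,-1.2,0],[0,0,-2.0,0]],
], grip=45, squeeze=18)

```text
t: 16.05
eef_pos: [0.4776, -0.3526, 0.1302]
ee_rot: [3.14, 0.001, -1.537]
force: [0.7, -0.5, -0.5]
width: 0.0536
gripper_force: 18.0
```

```bash
python3 plan.py .54,-.1,.14,-88 .629,.183,.1,-88 .629,.183,.013,-88
```

```text
t 16.05 pos [ 0.4776 -0.3526  0.1302] yaw -88.1 rp [3.14e+00 1.00e-03] w 53.6 F [ 0.7 -0.5 -0.5] q6 0.34
.54,-.1,.14,-88 -> [-4.17 -1.18 -0.16] turn -0.02 rows>= 5
.629,.183,.1,-88 -> [-4.66 -1.65  0.67] turn -0.0 rows>= 5
.629,.183,.013,-88 -> [0.   0.   1.45] turn -0.0 rows>= 2
```

Call:
jog_arm([
  [[-0.4,-0.1,0,0],[-1.2,-0.3,0,0],[-2.1,-0.6,0,0],[-3.0,-0.9,0,0],[-3.9,-1.15,0,0],[-4.8,-1.45,0,0],[-5.7,-1.75,0,0],[-6.6,-2.05,0,0]],
])

```text
t: 17.05
eef_pos: [0.5881, 0.049, 0.1299]
ee_rot: [-3.141, 0.0, -1.537]
force: [0.1, -0.9, -0.3]
width: 0.0536
gripper_force: 18.0
```

Call:
jog_arm([
  [[-0.8,-0.3,0,0],[-1.5,-0.5,0,0],[-2.0,-0.7,0.1,0],[-2.23,-0.78,0.5,0],[-2.23,-0.78,1.1,0],[-2.23,-0.78,1.6,0],[-2.23,-0.78,1.6,0]],
])

```text
t: 17.92
eef_pos: [0.6284, 0.1811, 0.0305]
ee_rot: [3.136, -0.003, -1.538]
force: [-0.5, 0.1, 0.2]
width: 0.0535
gripper_force: 18.0
```

```bash
python3 plan.py .629,.183,.014,-88
```

```text
t 17.93 pos [0.6284 0.1811 0.0305] yaw -88.1 rp [ 3.136e+00 -3.000e-03] w 53.5 F [-0.5  0.1  0.2] q6 -0.54
.629,.183,.014,-88 -> [-0.03 -0.01  0.28] turn -0.02 rows>= 1
```

Call:
jog_arm([
  [[-0.03,0,0.1,0],[-0.03,0,0.16,0],[-0.03,0,0.21,0],[-0.03,0,0.25,0],[-0.03,0,0.28,0],[-0.03,0,0.28,0]],
])

```text
t: 18.68
eef_pos: [0.6301, 0.1842, 0.0165]
ee_rot: [3.141, -0.0, -1.537]
force: [0.6, -1.3, 0.4]
width: 0.0538
gripper_force: 18.0
```

Call:
jog_arm([
  [[0,0,0.02,0],[0,0,0.04,0],[0,0,0.06,0],[0,0,0.06,0]],
])

```text
t: 19.18
eef_pos: [0.6304, 0.1843, 0.0156]
ee_rot: [-3.14, 0.0, -1.536]
force: [-8.8, -0.3, 20.1]
width: 0.0538
gripper_force: 18.0
```

Call:
jog_arm([
  [[0,0,-0.03,0],[0,0,-0.03,0]],
])

```text
t: 19.42
eef_pos: [0.6305, 0.1844, 0.0157]
ee_rot: [-3.141, 0.0, -1.537]
force: [-3.5, -0.0, 8.4]
width: 0.0537
gripper_force: 18.0
```

Call:
jog_arm([
  [[0,0,0,0],[0,0,0,0],[0,0,0,0],[0,0,-0.2,0],[0,0,-0.8,0],[0,0,-1.6,0],[0,0,-1.8,0]],
], grip=70)

```text
t: 20.3
eef_pos: [0.6321, 0.185, 0.1275]
ee_rot: [-3.136, 0.003, -1.537]
force: [0.6, 1.0, -0.3]
width: 0.0699
gripper_force: 0.0
```

```bash
python3 plan.py .433,-.132,.12,-9 .433,-.132,.05,-9
```

```text
t 20.3 pos [0.6321 0.185  0.1275] yaw -88.0 rp [-3.136e+00  3.000e-03] w 69.9 F [ 0.6  1.  -0.3] q6 -0.55
.433,-.132,.12,-9 -> [5.17 3.5  0.12] turn -15.81 rows>= 8
.433,-.132,.05,-9 -> [0.   0.   1.17] turn -0.0 rows>= 2
```

Call:
jog_arm([
  [[0.4,0.3,0,-1.5],[1.2,0.8,0,-3.5],[2.0,1.35,0,-5.5],[2.8,1.9,0,-7.5],[3.6,2.4,0,-9.5],[4.4,2.95,0,-11.5],[5.0,3.4,0,-13.5],[5.15,3.5,0,-15.5]],
])

```text
t: 21.3
eef_pos: [0.4286, -0.1334, 0.123]
ee_rot: [-3.141, 0.0, -0.181]
force: [-0.3, -0.4, 0.2]
width: 0.0704
gripper_force: 0.0
```

Call:
jog_arm([
  [[0,0,0,-0.3],[0,0,0,-0.3]],
])

```text
t: 21.55
eef_pos: [0.4311, -0.1314, 0.1229]
ee_rot: [-3.141, -0.0, -0.161]
force: [0.2, 0.4, 0.4]
width: 0.0698
gripper_force: 0.0
```

```bash
python3 plan.py .433,-.132,.055,-9;  python3 -c "
from h import *
save(grab_frame('wrist'),'w4')"
```

```text
t 21.55 pos [ 0.4311 -0.1314  0.1229] yaw -9.2 rp [-3.141 -0.   ] w 69.8 F [0.2 0.4 0.4] q6 1.27
.433,-.132,.055,-9 -> [0.03 0.01 1.13] turn -0.05 rows>= 2
```

View pics/w4.png

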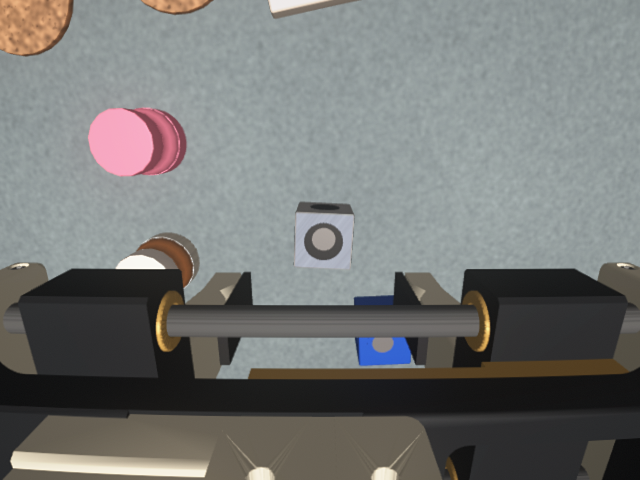

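The grey cube is square in view at (323,240), centred between the fingers and within about 2° of aligned. The blue one at (382,345) is clear behind. I'll descend and grip.

Call:
jog_arm([
  [[0.03,0,0.3,0],[0.03,0,1.0,0],[0.03,0,1.6,0],[0.03,0,1.85,0],[0.03,0,1.9,0],[0.03,0,1.9,0]],
])

```text
t: 22.35
eef_pos: [0.4329, -0.1316, 0.009]
ee_rot: [3.142, -0.0, -0.159]
force: [0.4, 0.0, -0.1]
width: 0.0701
gripper_force: 0.0
```

Call:
jog_arm([
  [[0,0,0,0],[0,0,0,0],[0,0,0,0],[0,0,0,0],[0,0,-0.1,0],[0,0,-0.5,0],[0,0,-1.2,0],[0,0,-1.8,0]],
], grip=33, squeeze=40)

```text
t: 23.35
eef_pos: [0.4318, -0.132, 0.118]
ee_rot: [-3.142, 0.001, -0.159]
force: [1.1, -0.7, -3.4]
width: 0.0424
gripper_force: 39.3
```

```bash
python3 plan.py .643,.061,.12,0 .643,.061,.013,0
```

```text
t 23.35 pos [ 0.4318 -0.132   0.118 ] yaw -9.1 rp [-3.142e+00  1.000e-03] w 42.4 F [ 1.1 -0.7 -3.4] q6 1.27
.643,.061,.12,0 -> [ 2.97 -3.73 -0.03] turn -1.82 rows>= 5
.643,.061,.013,0 -> [0.   0.   1.78] turn -0.0 rows>= 2
```

Call:
jog_arm([
  [[0.3,-0.35,0,-0.2],[0.85,-1.05,0,-0.5],[1.4,-1.75,0,-0.9],[1.95,-2.45,0,-1.3],[2.5,-3.1,0,-1.6],[2.85,-3.55,0,-1.8],[2.97,-3.73,0,-1.8],[2.97,-3.73,0,-1.8]],
])

```text
t: 24.35
eef_pos: [0.6432, 0.0616, 0.115]
ee_rot: [3.141, 0.003, -0.001]
force: [-0.2, 0.1, -4.7]
width: 0.0424
gripper_force: 39.3
```

Call:
jog_arm([
  [[0,0,0.3,0],[0,0,0.9,0],[0,0,1.35,0],[0,0,1.5,0],[0,0,1.5,0]],
])

```text
t: 24.98
eef_pos: [0.6431, 0.0603, 0.0263]
ee_rot: [3.141, 0.001, -0.002]
force: [-0.7, 0.9, -3.3]
width: 0.0418
gripper_force: 39.3
```

```bash
python3 plan.py .643,.061,.015,0
```

```text
t 24.98 pos [0.6431 0.0603 0.0263] yaw -0.1 rp [3.141e+00 1.000e-03] w 41.8 F [-0.7  0.9 -3.3] q6 1.17
.643,.061,.015,0 -> [-0.   -0.01  0.19] turn -0.02 rows>= 1
```

Call:
jog_arm([
  [[0,0,0.08,0],[0,0,0.12,0],[0,0,0.15,0],[0,0,0.18,0],[0,0,0.2,0],[0,0,0.2,0]],
])

```text
t: 25.72
eef_pos: [0.6437, 0.061, 0.0152]
ee_rot: [3.142, -0.0, -0.001]
force: [-3.2, 0.6, 1.9]
width: 0.0424
gripper_force: 39.3
```

Contact: the force went from -4.7 to +1.9. I'll release and go for the jar.

Call:
jog_arm([
  [[0,0,0,0],[0,0,0,0],[0,0,0,0],[0,0,-0.2,0],[0,0,-0.8,0],[0,0,-1.6,0],[0,0,-1.8,0]],
], grip=66)

```text
t: 26.6
eef_pos: [0.6459, 0.0614, 0.1276]
ee_rot: [-3.14, -0.006, -0.001]
force: [0.4, 0.4, -0.0]
width: 0.0662
gripper_force: 0.0
```

```bash
python3 plan.py .427,-.0006,.124,0 .427,-.0006,.013,0
```

```text
t 26.6 pos [0.6459 0.0614 0.1276] yaw -0.0 rp [-3.14  -0.006] w 66.2 F [ 0.4  0.4 -0. ] q6 1.17
.427,-.0006,.124,0 -> [-3.65  1.04  0.06] turn -0.01 rows>= 4
.427,-.0006,.013,0 -> [0.   0.   1.85] turn -0.0 rows>= 2
```

Call:
jog_arm([
  [[-0.5,0.15,0,0],[-1.4,0.4,0,0],[-2.3,0.65,0,0],[-3.1,0.9,0,0],[-3.55,1.0,0,0],[-3.62,1.04,0,0],[-3.62,1.04,0,0]],
], grip=75)

```text
t: 27.48
eef_pos: [0.427, -0.001, 0.1233]
ee_rot: [-3.141, -0.001, -0.001]
force: [0.5, 0.3, 0.5]
width: 0.0747
gripper_force: 0.0
```

```bash
python3 plan.py .427,-.0006,.013,0;  python3 -c "
from h import *
save(grab_frame('wrist'),'w5')"
```

```text
t 27.48 pos [ 0.427  -0.001   0.1233] yaw -0.1 rp [-3.141e+00 -1.000e-03] w 74.7 F [0.5 0.3 0.5] q6 1.11
.427,-.0006,.013,0 -> [ 0.   -0.01  1.84] turn -0.01 rows>= 2
```

View pics/w5.png

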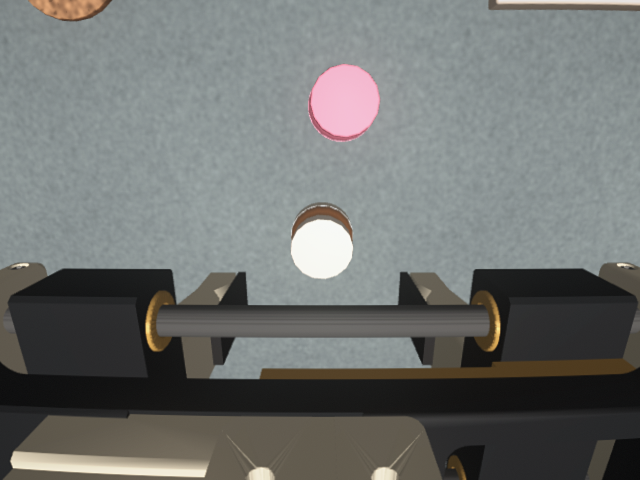

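The white-lid jar at (322,245) is centred between the fingers, and the pink one at (345,102) is clear ahead. I'll descend and grip.

Call:
jog_arm([
  [[0,0,0.3,0],[0,0,1.0,0],[0,0,1.5,0],[0,0,1.75,0],[0,0,1.8,0],[0,0,1.8,0]],
])

```text
t: 28.28
eef_pos: [0.427, -0.001, 0.0148]
ee_rot: [3.141, 0.0, -0.001]
force: [0.2, 0.4, 0.7]
width: 0.0747
gripper_force: 0.0
```

Call:
jog_arm([
  [[0,0,0,0],[0,0,0,0],[0,0,0,0],[0,0,0,0],[0,0,-0.1,0],[0,0,-0.5,0],[0,0,-1.2,0],[0,0,-1.8,0]],
], grip=39, squeeze=22)

```text
t: 29.28
eef_pos: [0.4261, -0.0013, 0.1243]
ee_rot: [3.142, 0.0, -0.001]
force: [0.8, 0.7, -1.7]
width: 0.0471
gripper_force: 22.0
```

```bash
python3 plan.py .648,-.0606,.12,0 .648,-.0606,.013,0
```

```text
t 29.27 pos [ 0.4261 -0.0013  0.1243] yaw -0.1 rp [3.142 0.   ] w 47.1 F [ 0.8  0.7 -1.7] q6 1.11
.648,-.0606,.12,0 -> [3.7  0.98 0.07] turn -0.02 rows>= 4
.648,-.0606,.013,0 -> [0.   0.   1.78] turn -0.0 rows>= 2
```

Call:
jog_arm([
  [[0.5,0.1,0,0],[1.3,0.35,0,0],[2.1,0.55,0,0],[2.9,0.75,0,0],[3.5,0.92,0,0],[3.68,0.98,0.2,0],[3.68,0.98,0.6,0],[3.68,0.98,0.8,0]],
])

```text
t: 30.28
eef_pos: [0.6454, -0.0604, 0.0729]
ee_rot: [3.141, 0.003, -0.002]
force: [-0.0, 0.3, -1.2]
width: 0.0471
gripper_force: 22.0
```

Call:
jog_arm([
  [[0,0,0.3,0],[0,0,0.6,0],[0,0,0.8,0],[0,0,0.8,0]],
])

```text
t: 30.78
eef_pos: [0.6464, -0.0604, 0.0256]
ee_rot: [3.141, 0.002, -0.001]
force: [-0.2, -0.3, -2.0]
width: 0.0467
gripper_force: 22.0
```

```bash
python3 plan.py .648,-.0606,.0205,0
```

```text
t 30.77 pos [ 0.6464 -0.0604  0.0256] yaw -0.1 rp [3.141e+00 2.000e-03] w 46.7 F [-0.2 -0.3 -2. ] q6 1.36
.648,-.0606,.0205,0 -> [0.03 0.   0.08] turn -0.02 rows>= 1
```

Call:
jog_arm([
  [[0.01,0,0.02,0],[0.01,0,0.04,0],[0.01,0,0.06,0],[0.01,0,0.08,0],[0.01,0,0.08,0]],
])

```text
t: 31.4
eef_pos: [0.6477, -0.0603, 0.0219]
ee_rot: [-3.142, 0.0, -0.001]
force: [-0.3, 0.1, -0.4]
width: 0.0469
gripper_force: 22.0
```

Call:
jog_arm([
  [[0,0,0.01,0],[0,0,0.02,0],[0,0,0.02,0]],
])

```text
t: 31.78
eef_pos: [0.6478, -0.0603, 0.0212]
ee_rot: [3.142, -0.0, -0.001]
force: [-2.3, 0.8, 4.1]
width: 0.0468
gripper_force: 22.0
```

Contact. I'll release, retreat clear and verify.

Call:
jog_arm([
  [[0,0,0,0],[0,0,0,0],[0,0,0,0],[0,0,-0.2,0],[0,0,-0.8,0],[0,0,-1.6,0],[0,0,-2.4,0],[0,0,-2.5,0]],
], grip=60)

```text
t: 32.78
eef_pos: [0.6501, -0.0602, 0.1763]
ee_rot: [-3.141, -0.008, -0.001]
force: [-0.2, -0.4, -0.7]
width: 0.0603
gripper_force: 0.0
```

Call:
jog_arm([
  [[-0.4,-0.3,0,0],[-1.0,-1.0,0,0],[-1.5,-1.8,0,0],[-2.0,-2.6,0,0],[-2.4,-3.4,0,0],[-2.6,-4.2,0,0],[-2.6,-4.6,0,0],[-2.6,-4.6,0,0]],
])

```text
t: 33.78
eef_pos: [0.4921, 0.2172, 0.1707]
ee_rot: [3.141, 0.0, 0.001]
force: [0.5, -0.6, -1.1]
width: 0.0598
gripper_force: 0.0
```

```bash
python3 - <<'E'
from look import *
save(f,"top2")
hsv=cv2.cvtColor(f["img"],cv2.COLOR_RGB2HSV);S=hsv[:,:,1].astype(int);H=hsv[:,:,0].astype(int)
rep("charcoal",V<95,(.653,-.177,.043),30,.043)
rep("collar",(H<35)&(S>60),(.654,-.178,.057),14,.057)
rep("jar lid",(V>170)&(S<50),(.648,-.06,.061),14,.061)
rep("dish",(V>150)&(S<60),(.629,.183,.034),18,.034)
rep("dome",(S<55)&(H>40),(.643,.061,.048),16,.048)
rep("salt",(V>150)&(S<60),(.771,.024,.065),22,.065)
a=cv2.resize(f["img"][100:260,180:460,::-1],None,fx=1.8,fy=1.8,interpolation=cv2.INTER_CUBIC)
s=grab_frame("side")["img"][150:380,160:400,::-1]
s=cv2.resize(s,(290,288));cv2.imwrite("pics/fin.png",np.hstack([a,s]))
E
```

```text
charcoal [ 653.1 -176.6] [53.7 86.6] 1.2 circ [ 653.1 -176.6] 50.9
collar [ 654.2 -176.3] [46.9 44.6] 0.8 circ [ 654.8 -176.1] 24.2
jar lid [648.2 -60.6] [40.7 40.4] 1.1 circ [648.1 -60.5] 21.9
dish [632.4 186.7] [58.6 53.8] 46.3 circ [632.5 187.1] 31.1
dome [642.3  60.7] [42.  42.4] 87.2 circ [643.   61.2] 27.7
salt [771.4  24.1] [57.9 58.4] 64.8 circ [771.1  24.3] 30.1
```

View pics/fin.png

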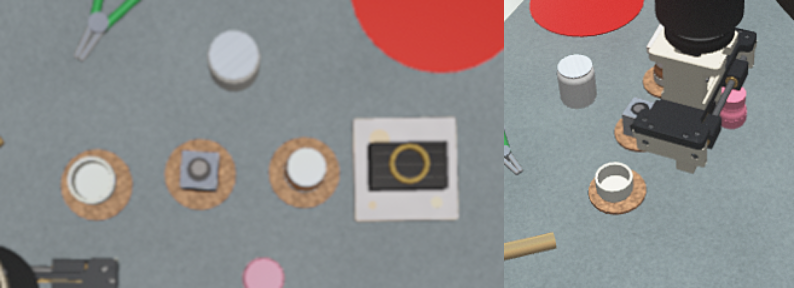

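All five things stand centred in their places; the dish is about 4 mm off its coaster's centre, the others closer. The salt tin has not moved.

```bash
python3 -c "
from station import arm
print(arm.job_done())"
```

```text
the job is handed in; nothing more can be done
None
```

I set out the soldering place as asked and handed the job in at about 34 s of the 120 s; the last camera check put every item within about 5 mm of its centre with the salt tin unmoved, but no verdict came back.

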